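Find the stamped packing crate and push it into the dispatch lane

ROBOT

A 7-joint arm with a two-finger parallel gripper is mounted at the origin on the work surface. World frame = base frame: x ahead of the robot, y to its left, z up, the work surface at z = 0. Lengths are in mm, angles in rad, forces in N, time in s.
With the tool pointing down it reaches from about 425 to 1025 mm from the base axis. Payload 9.4 kg.
Tool frame: the origin (TCP) lies at the very end of the fingers, on their centre line; the grasp point (between the pads) lies 19 mm behind it; z points along the fingers, x is the direction in which the jaws open and shut, and the axes are right-handed (so a half turn about z gives the same grasp; the last joint's range is limited). The gripper opens to 93 mm and grips with 3 to 60 N. Pads are 15 mm wide; open, the fingers measure 128 mm over their backs; the gripper's body (75 mm by 188 mm) begins 65 mm behind the grasp point.
Start: joints at [1.206, 0.599, -0.003, 1.599, 0.002, 0.943, -0.08], TCP at [205.775, -695.184, 183.318] pointing down, gripper open.
Joint ranges: [-2.57, 2.57], [-0.35, 1.97], [-1.29, 1.29], [0.11, 2.56], [-1.05, 4.19], [0.11, 1.86], [-2.63, 2.63]. Speed limits (rad/s): [2.22, 2.22, 3.01, 3.01, 3.14, 3.14, 3.14].

INTERFACE

Orientations are given as a rotation vector (axis times angle).
In Python, from station import bot gives the robot as it stands. The module is installed in compiled form; this text tells all that it offers.
- The arm moves only by the shell command python3 -m jog 'ROWS' [FORCE]. ROWS is JSON, one flat list of numbers, 7 for each row, row after row: the closure, from 0 (fully open) to 1 (shut), then the shift along the tool's x, y, z in mm, then the turn, a rotation vector about the tool's x, y, z in rad. A call has 1 to 5 rows; each row shifts and turns the pose as measured when the row begins, along the tool's axes as they then stand; what a row does not reach is not made up. A row lasts 1/12 s, in which the tool goes at most 41.7 mm and 7.16 degrees, less where a joint would pass 70% of its speed; a pose out of reach is approached as far as the arm can. A call is refused whole if a number of a shift passes 41.7 or a number of a turn 0.125, either way. A call with a gripper value outside its range is refused whole. The fingers move at their own pace and stop on an object; FORCE is the grip in N (left out, the last holds). Time passes only in rows, so rows that do not move let the fingers close. It gives the time, the measured TCP pose, the force and the opening at its end, in the units of the state.
- bot.get_state(): the state, without advancing time (a new reading comes with each control period).
- bot.read_camera(name): name is "side" or "top" or "wrist"; returns the picture (400x640x3 uint8, red, green, blue); there is no depth.
- bot.camera_model(name): a dict with "fovy" (degrees; the focal length in pixels is half the picture's height over the tangent of half this angle, whatever the lens; pixels are square), "cx", "cy" (the principal point, pixels), "rvec" (rotation vector, rad) and "tvec" (3), from world to camera coordinates, as OpenCV has them; the wrist camera has in their place "hand_eye" (4x4, takes a point from camera to tool coordinates, whose origin is the TCP and whose axes are the tool frame's). Camera axes: x right, y down, z forward; pixel columns grow to the right and rows downward; lengths in mm; the calibration is good to about 2 mm. A picture is of the moment at which its call begins: read the wrist's pose just before it. camera_model takes no time and is no camera call.
- bot.close_job(): hands the job in, once; it reports no verdict.
The state is a dict: "time_s": time; "joints": joint angles; "qd": joint speeds; "tau": joint torques, N m; "ee_pos": TCP position; "tool_rot": TCP orientation; "ft_force": force on the tool from outside, world axes, zero at the start; "ft_torque": the same for the moment, N m; "opening": finger opening in mm.
Only numpy, scipy, OpenCV 4.12 (cv2) and the standard library are available. Lean on these libraries where they do the work, as an engineer would, in place of code of your own. Each camera call takes 0.05 s, during which the arm holds its last target.

TASK

One of the two small wooden crates standing on end has a red stamp underneath. With the fingertips, tip both crates over towards the robot so that they lie flat with their bottoms facing away from it; only then push the stamped one sideways, still lying, until it lies lengthwise in the blue dispatch lane between the yellow tapes. Grasp and lift nothing, leave the other crate lying outside the lane, and leave everything else on the table alone.

Things in the scene. Friction and masses are not known exactly. Their poses are not given: they have to be found in the camera images.
- crate_a: one of two identical closed packing crates, pale wood, brass corner plates, 0.3 to 0.65 kg. It starts standing on end: 60 mm deep (own x, pointing roughly away from the robot), 90 mm wide (own y), 120 mm tall (own z). Origin at the centre of its underside, the 60 x 90 mm bottom end. Lying as wanted it is 60 mm high, its own x points up and its bottom end faces away from the robot
- crate_a_top (a point): centre of the top end of crate_a, 120 mm from the body's origin along the crate's own z. Pushed towards the robot near its top on its far face, the crate tips over its near bottom edge with little sliding, and past about 0.46 rad it falls by itself, ending with this end nearest the robot
- crate_b: one of two identical closed packing crates, pale wood, brass corner plates, 0.3 to 0.65 kg. It starts standing on end: 60 mm deep (own x, pointing roughly away from the robot), 90 mm wide (own y), 120 mm tall (own z). Origin at the centre of its underside, the 60 x 90 mm bottom end. Lying as wanted it is 60 mm high, its own x points up and its bottom end faces away from the robot
- crate_b_top (a point): centre of the top end of crate_b, 120 mm from the body's origin along the crate's own z. Pushed towards the robot near its top on its far face, the crate tips over its near bottom edge with little sliding, and past about 0.46 rad it falls by itself, ending with this end nearest the robot
- stamp (a point): centre of the round red stamp with a pale star (40 mm across) on the bottom end of just one of the two crates, hidden under it until it is tipped; the other crate's bottom is bare
- dispatch: the dispatch lane: a flat fixed blue strip between two yellow tapes, no height. Strip 140 mm wide (own y from -70 to 70 mm) and 420 mm long (own x from -210 to 210 mm); each tape 20 mm wide. Origin at the centre of the strip on the table; own x runs along the lane, away from the robot, to a roller conveyor (75 mm high, own x 230 to 400 mm, 188 mm wide)
- bell: small brass hand bell, 60 mm across, 74 mm tall; origin at the centre of its underside. To be left alone
- hammer: hammer lying flat, 220 mm long; origin at the middle of its underside. To be left alone
- rosette: round gilt rosette, 64 mm across, 16 mm high; origin at the centre of its underside. To be left alone
- dish: round brass dish, 70 mm across, 30 mm high; origin at the centre of its underside. To be left alone
- tape_roll: orange ring-shaped tape roll lying flat, 70 mm across, 24 mm high; origin at the centre of its underside. To be left alone
- jar: amber jar with steel lid, 56 mm across, 70 mm tall; origin at the centre of its underside. To be left alone
- pitch_block: dark wooden block, 70 x 50 x 30 mm high; origin at the centre of its underside. To be left alone
Mind the look-alikes: they are no part of the job. Leave any green or pink look-alike of the crate_b alone. Leave any pink look-alike of the crate_a alone.

How it is judged (in metres and radians):
On the way, in this order (a step that is already met when the one before it is completed fails the run):
1. one crate lies tipped towards the robot, its bottom facing away (angle between any of crate_a, crate_b's own x axis and vertical below 0.25 rad), for 0.2 s.
2. both crates lie tipped towards the robot, the stamped one not yet in the lane (angle between each of crate_a, crate_b's own x axis and vertical below 0.25 rad), for 0.2 s.
3. the stamped crate lies lengthwise between the yellow tapes (angle between crate_a's own x axis and vertical below 0.25 rad and y of crate_a in the frame of dispatch between -0.03 and 0.03 m and x of crate_a in the frame of dispatch between -0.22 and 0.22 m and y of crate_a_top in the frame of dispatch between -0.03 and 0.03 m and x of crate_a_top in the frame of dispatch between -0.22 and 0.22 m), for 0.2 s.
At the end, for the whole second after the job is handed in: Both crates at rest on the face that was nearest the robot (within 0.25 rad). Both end centres of the stamped crate within 30 mm of the lane's centre line and 220 mm of its middle along it (edge at most 5 mm onto a tape). Both end centres of the other over 105 mm from that line (all of step 3 and angle between crate_b's own x axis and vertical below 0.25 rad and (y of crate_b in the frame of dispatch above 0.105 m or y of crate_b in the frame of dispatch below -0.105 m) and (y of crate_b_top in the frame of dispatch above 0.105 m or y of crate_b_top in the frame of dispatch below -0.105 m) and linear speed of each of crate_a, crate_b below 0.02 m/s and angular speed of each of crate_a, crate_b below 0.1 rad/s); the robot touches nothing.
It fails at once if a crate is lifted: the centre of its bottom end is more than 50 mm above the table (30 mm when lying) (height (world z) of any of crate_a, crate_b above 0.05 m).
It fails at once if another object on the table is moved more than 30 mm (distance of any of bell, hammer, rosette, dish, tape_roll, jar, pitch_block from where it was at the start of the episode above 0.03 m).
It also fails if it takes over 58 s, if anything falls off the work surface, if the arm or the gripper's body presses on something with over 40 N, if the wrist force passes 120 N, or if a joint passes its speed limit or range.

## Working session

There is one attempt and no reset: what is moved stays moved. The work goes in short steps, Python scripts to look and compute and a shell command to move; the robot and the scene stay as the last step left them, time stands still between calls to the robot, and variables do not carry over. Pictures are saved under pics/ and viewed, and the job is handed in when it is done.

```bash
mkdir -p pics; cat > h.py <<'E'
import numpy as np, cv2
from station import bot
from scipy.spatial.transform import Rotation as R
def save(name,fn):
    im=bot.read_camera(name); cv2.imwrite('pics/'+fn,im[:,:,::-1]); return im
def ray(name,u,v,st=None):
    m=bot.camera_model(name); f=200/np.tan(np.radians(m['fovy']/2))
    d=np.array([(u-m['cx'])/f,(v-m['cy'])/f,1.])
    if 'rvec' in m:
        Rm=R.from_rotvec(np.ravel(m['rvec'])).as_matrix(); t=np.ravel(m['tvec'])
        return -Rm.T@t, Rm.T@d
    H=np.array(m['hand_eye']); T=R.from_rotvec(st['tool_rot']).as_matrix()
    return T@H[:3,3]+np.array(st['ee_pos']), T@H[:3,:3]@d
def onz(name,u,v,z,st=None):
    o,d=ray(name,u,v,st); return (o+d*(z-o[2])/d[2]).round(1)
def proj(name,P):
    m=bot.camera_model(name); f=200/np.tan(np.radians(m['fovy']/2))
    Rm=R.from_rotvec(np.ravel(m['rvec'])).as_matrix(); c=Rm@np.array(P)+np.ravel(m['tvec'])
    return (f*c[:2]/c[2]+[m['cx'],m['cy']]).round(1)
E
python3 - <<'E'
from h import *
s=bot.get_state(); print({k:np.round(v,3) for k,v in s.items()}); print(R.from_rotvec(s['tool_rot']).as_matrix().round(3))
for c in ['side','top','wrist']: save(c,c+'0.png'); print(bot.camera_model(c))
E
```

```text
{'time_s': np.float64(0.0), 'joints': array([ 1.206,  0.6  , -0.003,  1.6  ,  0.002,  0.943, -0.08 ]), 'qd': array([ 0.001,  0.001,  0.   ,  0.   ,  0.   , -0.   ,  0.001]), 'tau': array([ 0.0000e+00, -7.6509e+01,  1.4980e+00, -2.5236e+01, -5.2000e-02,
        1.7000e-02,  0.0000e+00]), 'ee_pos': array([ 205.599, -694.67 ,  182.467]), 'tool_rot': array([-2.516e+00,  1.879e+00,  2.000e-03]), 'ft_force': array([ 1.205,  0.49 , -0.137]), 'ft_torque': array([ 0.042,  0.023, -0.017]), 'opening': np.float64(93.348)}
[[ 0.284 -0.959 -0.001]
 [-0.959 -0.284  0.001]
 [-0.002  0.    -1.   ]]
{'fovy': 46.52974112741806, 'cx': 318.3790018284023, 'cy': 199.58384852694294, 'rvec': array([ 0.6628065 , -2.6648722 ,  1.11748344]), 'tvec': array([ 485.25519812,  264.16314368, 1052.46067443])}
{'fovy': 57.9088194939705, 'cx': 321.9387148329248, 'cy': 197.40586011832426, 'rvec': array([ 2.16836567, -2.16277096,  0.08311451]), 'tvec': array([  17.5792904 ,  542.0046058 , 1112.66510679])}
{'fovy': 64.95450202623519, 'cx': 320.46258038534853, 'cy': 201.08965497594454, 'hand_eye': array([[ 9.99998766e-01,  3.60888895e-05,  1.57072734e-03,
        -1.17231126e+00],
       [-4.43818108e-04,  9.65508269e-01,  2.60372013e-01,
        -7.15270226e+01],
       [-1.50715369e-03, -2.60372389e-01,  9.65507093e-01,
        -2.01571406e+02],
       [ 0.00000000e+00,  0.00000000e+00,  0.00000000e+00,
         1.00000000e+00]])}
```

View pics/top0.png

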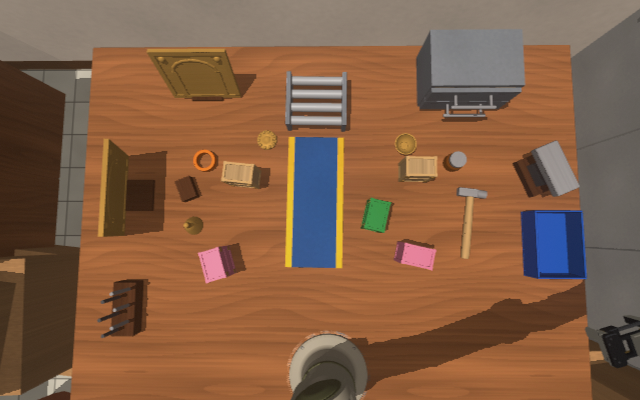

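View pics/side0.png

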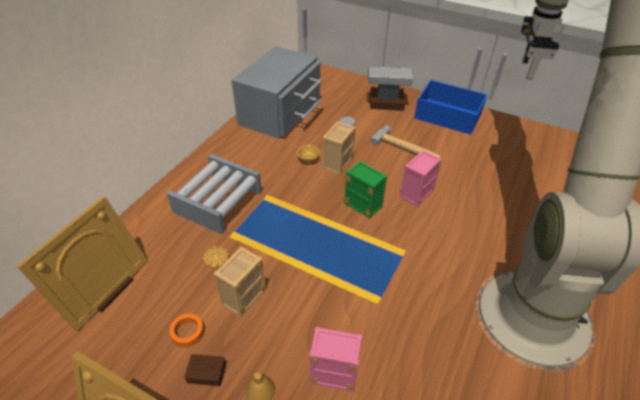

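View pics/wrist0.png

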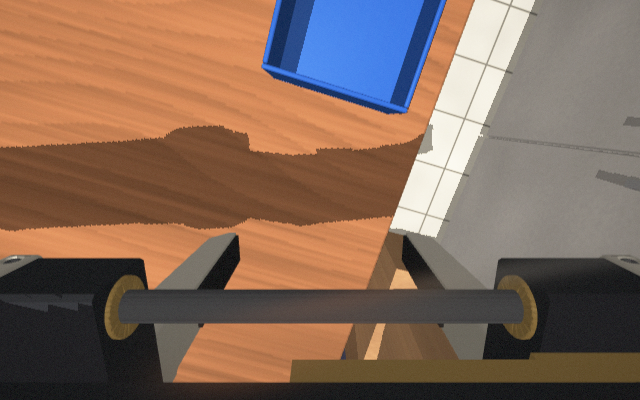

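Top view: crates at about (240,174) left and (419,168) right, with the lane at (315,203). The look-alikes are green (376,215) and pink (415,255) and (214,264). I'll zoom in and measure.

```bash
python3 - <<'E'
from h import *
t=cv2.imread('pics/top0.png')
a=t[120:270,170:300]; b=t[120:270,350:500]
cv2.imwrite('pics/crop.png',np.hstack([cv2.resize(a,None,fx=2.8,fy=2.8,interpolation=2),cv2.resize(b,None,fx=2.8,fy=2.8,interpolation=2)]))
s=cv2.imread('pics/side0.png'); cv2.imwrite('pics/crops.png',cv2.resize(s[100:340,180:450],None,fx=2.5,fy=2.5,interpolation=2))
print('lane',[onz('top',*p,0) for p in [(295,137),(337,137),(292,267),(336,267)]])
for n,p,z in [('bell',(193,225),40),('ham',(466,223),15),('hamhead',(472,193),15),('hamhd L',(458,192),25),('ros',(267,140),10),('dish',(405,144),20),('roll',(205,160),20),('jar',(457,161),70),('block',(187,189),30),('green',(376,215),60),('pinkR',(418,256),110),('pinkL',(212,265),110)]: print(n,onz('top',*p,z))
E
```

```text
lane [array([742.9, 108.3,   0. ]), array([742.7, -29.2,   0. ]), array([322.8, 113.5,   0. ]), array([323.5, -25.8,   0. ])]
bell [453.8 418.8  40. ]
ham [ 463.1 -433.    15. ]
hamhead [ 557.8 -455.    15. ]
hamhd L [ 559.8 -407.5   25. ]
ros [730.4 198.3  10. ]
dish [ 714.4 -245.8   20. ]
roll [662.5 395.2  20. ]
jar [ 649.5 -391.3   70. ]
block [567.5 445.8  30. ]
green [ 485.5 -145.7   60. ]
pinkR [ 366.4 -257.6  110. ]
pinkL [338.1 333.3 110. ]
```

View pics/crop.png

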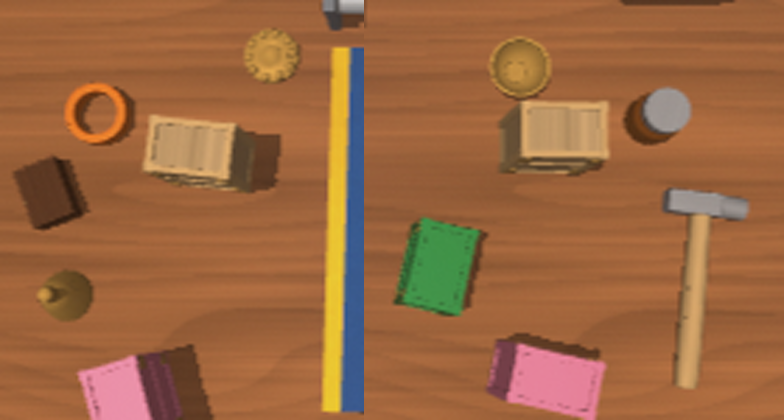

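View pics/crops.png

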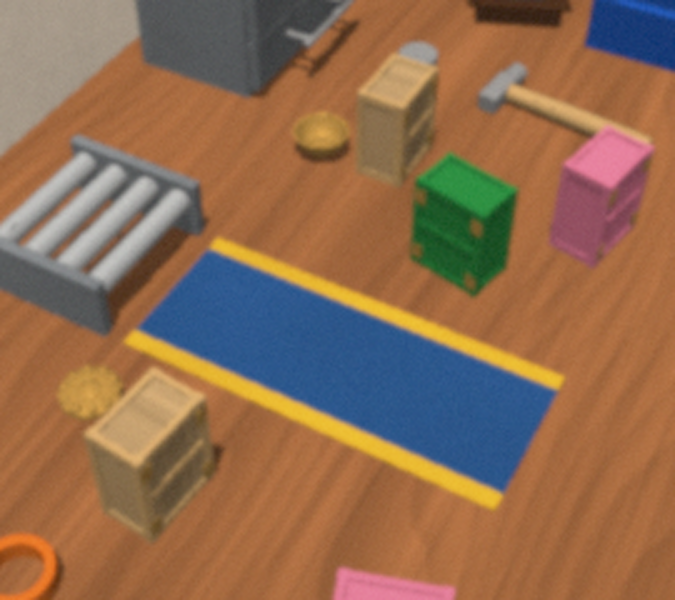

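```bash
python3 - <<'E'
from h import *
L=[(150,116),(236,123),(232,181),(145,174)]; Rr=[(522,101),(607,101),(609,158),(520,156)]
G=[(425,219),(481,234),(458,315),(397,303)]; P=[(512,340),(606,364),(597,411),(495,389)]; PL=[(80,372),(138,356),(165,440)]
for n,q,ox in [('L',L,0),('R',Rr,364),('G',G,364),('P',P,364),('PL',PL,0)]:
    w=np.array([onz('top',(170 if ox==0 else 350)+(x-ox)/2.8,120+y/2.8,120) for x,y in q]); print(n,w.mean(0).round(1)); print(w[:,:2].tolist(), np.linalg.norm(np.diff(w,axis=0),axis=1).round(0), np.degrees(np.arctan2(*(w[0]-w[1])[:2])).round(1))
    print([proj('side',p) for p in w])
E
```

```text
L [604.1 262.1 120. ]
[[638.3, 305.6], [630.9, 215.3], [570.0, 218.2], [577.2, 309.1]] [91. 61. 91.] 4.7
[array([213.8, 273.3]), array([241.1, 245.5]), array([263.5, 256.5]), array([236.8, 285.9])]
R [ 624.8 -271.   120. ]
[[654.2, -227.8], [654.2, -315.5], [594.5, -316.0], [596.5, -224.6]] [88. 60. 91.] 0.0
[array([323. , 136.5]), array([336.6, 120.8]), array([355. , 126.3]), array([340.8, 143. ])]
G [ 481.1 -141.2  120. ]
[[531.0, -126.1], [515.7, -183.3], [432.9, -158.7], [444.9, -96.8]] [59. 86. 63.] 15.0
[array([346.9, 170.7]), array([361.1, 160.2]), array([386.4, 175.2]), array([372.9, 188.1])]
P [ 371.9 -253.2  120. ]
[[407.8, -213.1], [384.1, -307.4], [337.1, -297.2], [358.6, -195.1]] [ 97.  48. 104.] 14.1
[array([402.9, 166.2]), array([422.9, 149.3]), array([438.2, 156.5]), array([418.3, 176. ])]
PL [356.  320.5 120. ]
[[373.1, 369.9], [389.6, 310.8], [305.2, 280.7]] [61. 90.] -15.6
[array([309.7, 353.8]), array([316.8, 324.7]), array([363.1, 330.8])]
```

Both views agree (top-face edges are 91×61 mm at z=120):

| Item | Position (mm) | Notes |
|---|---|---|
| Left crate | (604, 262) | yaw −0.08 |
| Right crate | (625, −271) | yaw 0 |
| Lane centre | (533, 42) | |

Next I turn the tool so the jaws lie along world y, and half close them for a two-point push.

```bash
python3 -m jog '[0.6,0,0,0,0,0,0.096, 0.6,0,0,0,0,0,0.096, 0.6,0,0,0,0,0,0.096]' 20; python3 - <<'E'
from h import *
s=bot.get_state(); print({k:np.round(v,3) for k,v in s.items()}); print(R.from_rotvec(s['tool_rot']).as_matrix().round(3))
E
```

```text
time_s: 0.4
ee_pos: [205.0, -694.2, 181.5]
tool_rot: [-2.211, 2.229, 0.004]
ft_force: [0.3, -0.0, 0.1]
opening: 77.5
{'time_s': np.float64(0.4), 'joints': array([ 1.157,  0.602,  0.079,  1.605, -0.056,  0.94 , -0.323]), 'qd': array([-0.203,  0.012,  0.336,  0.019, -0.237, -0.007, -0.988]), 'tau': array([ 1.7170e+00, -7.6561e+01,  1.7530e+00, -2.5238e+01,  3.6400e-01,
        1.4000e-02,  1.7310e+00]), 'ee_pos': array([ 204.953, -694.223,  181.488]), 'tool_rot': array([-2.211,  2.229,  0.004]), 'ft_force': array([ 0.287, -0.009,  0.07 ]), 'ft_torque': array([-0.007,  0.002, -0.007]), 'opening': np.float64(77.529)}
[[-0.008 -1.    -0.001]
 [-1.     0.008  0.003]
 [-0.003  0.001 -1.   ]]
```

```bash
python3 -m jog '[0.6,-27,-31,0,0,0,0, 0.6,-27,-31,0,0,0,0, 0.6,-27,-31,0,0,0,0, 0.6,-27,-31,0,0,0,0, 0.6,-27,-31,0,0,0,0]' ; python3 -m jog '[0.6,-27,-31,0,0,0,0, 0.6,-27,-31,0,0,0,0, 0.6,-27,-31,0,0,0,0, 0.6,-27,-31,0,0,0,0, 0.6,-27,-31,0,0,0,0]'; python3 -m jog '[0.6,-27,-31,0,0,0,0, 0.6,-27,-31,0,0,0,0, 0.6,-27,-31,0,0,0,0, 0.6,-27,-31,0,0,0,0]'; python3 -m jog '[0.6,0,0,0,0,0,0]'
```

```text
time_s: 0.82
ee_pos: [354.3, -565.4, 178.7]
tool_rot: [2.179, -2.256, -0.01]
ft_force: [1.2, -0.2, -0.3]
opening: 44.7
time_s: 1.23
ee_pos: [515.0, -432.0, 176.8]
tool_rot: [2.178, -2.257, -0.012]
ft_force: [0.4, -0.2, -0.3]
opening: 37.6
time_s: 1.57
ee_pos: [643.3, -325.6, 175.1]
tool_rot: [2.177, -2.256, -0.015]
ft_force: [1.1, 0.1, 0.2]
opening: 37.1
time_s: 1.65
ee_pos: [650.5, -316.0, 174.1]
tool_rot: [2.193, -2.248, -0.017]
ft_force: [0.5, 0.3, 0.0]
opening: 37.2
```

```bash
python3 -m jog '[0.6,-22,-28,0,0,0,0, 0.6,-22,-28,0,0,0,0.02, 0.6,0,0,28,0,0,0, 0.6,0,0,28,0,0,0, 0.6,0,0,28,0,0,0]' ; python3 -m jog '[0.6,0,0,0,0,0,0]'; python3 - <<'E'
from h import *
s=bot.get_state();print(R.from_rotvec(s['tool_rot']).as_matrix().round(3), s['joints'].round(2))
save('side','side1.png'); save('top','top1.png')
E
```

```text
time_s: 2.07
ee_pos: [711.9, -271.2, 93.0]
tool_rot: [-2.174, 2.26, 0.003]
ft_force: [-0.0, -0.5, 1.1]
opening: 37.1
time_s: 2.15
ee_pos: [708.7, -269.3, 86.9]
tool_rot: [-2.178, 2.262, 0.015]
ft_force: [-2.2, 0.1, -1.2]
opening: 37.3
[[-0.038 -0.999 -0.005]
 [-0.999  0.038  0.008]
 [-0.008  0.006 -1.   ]] [ 0.25  0.74  0.08  1.59 -0.08  0.83 -1.25]
```

View pics/side1.png

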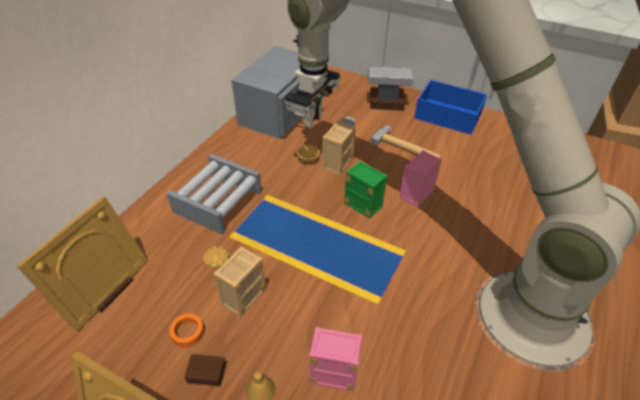

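The fingers are behind the right crate's top, around (310,110). Now I push towards the robot, slowly.

```bash
python3 -m jog '[0.6,0,20,-6,0,0,-0.04, 0.6,0,15,-3,0,0,0, 0.6,0,10,0,0,0,0, 0.6,0,10,0,0,0,0, 0.6,0,10,0,0,0,0]' ; python3 -m jog '[0.6,0,10,0,0,0,0, 0.6,0,10,0,0,0,0, 0.6,0,10,0,0,0,0]'
```

```text
time_s: 2.67
ee_pos: [648.7, -273.7, 109.7]
tool_rot: [-2.216, 2.213, -0.011]
ft_force: [0.6, 0.1, -0.2]
opening: 36.9
time_s: 2.92
ee_pos: [616.9, -274.8, 111.6]
tool_rot: [-2.214, 2.214, -0.016]
ft_force: [-0.2, 0.6, 0.3]
opening: 37.0
```

```bash
python3 - <<'E'
from h import *
im=save('side','side2.png'); t=save('top','top2.png')
s=cv2.resize(im[60:220,250:450],None,fx=2,fy=2);t=cv2.resize(t[100:260,330:530],None,fx=2,fy=2)
cv2.imwrite('pics/c2.png',np.hstack([s,t])[:,:,::-1])
E
```

```text
(no output)
```

View pics/c2.png

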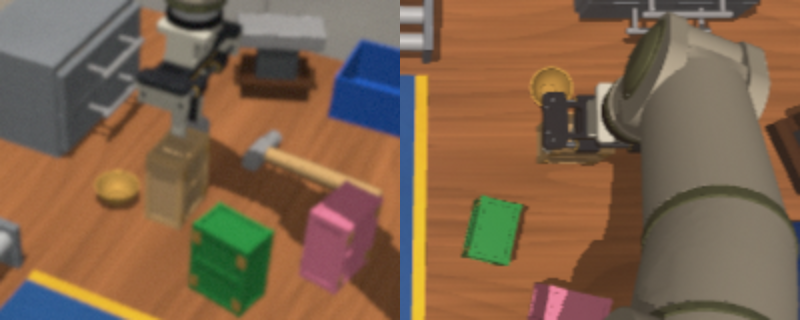

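```bash
python3 - <<'E'
import cv2,numpy as np
a=cv2.imread('pics/side1.png')[80:190,290:380];b=cv2.imread('pics/side2.png')[80:190,290:380]
cv2.imwrite('pics/c3.png',np.hstack([cv2.resize(a,None,fx=4,fy=4),cv2.resize(b,None,fx=4,fy=4)]))
E
```

```text
(no output)
```

View pics/c3.png

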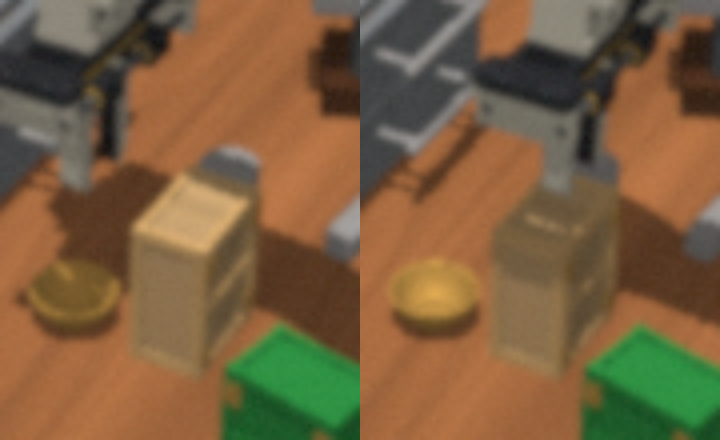

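```bash
python3 - <<'E'
from h import *
s=bot.get_state();print(s['ee_pos'].round(1),s['ft_force'].round(1),R.from_rotvec(s['tool_rot']).as_matrix().round(3))
for z in (111,125,140): print(z,proj('side',(617,-249,z)),proj('side',(617,-275,z)))
m=bot.camera_model('side');f=200/np.tan(np.radians(m['fovy']/2));print(f)
o,_=ray('side',320,200);print(o,ray('top',320,200)[0])
print('base',proj('side',(595,-316,0)),proj('side',(595,-226,0)),proj('side',(655,-226,0)))
E
```

```text
[ 615.6 -275.1  111.4] [ 0.   0.4 -0.1] [[-0.001 -1.     0.013]
 [-1.     0.001  0.   ]
 [-0.    -0.013 -1.   ]]
111 [337.9 138.8] [341.8 134. ]
125 [338.1 134.9] [342.  130.1]
140 [338.3 130.6] [342.3 125.8]
465.1796864356055
[174.94359116 728.39160832 922.91313234] [ 4.35801515e+02 -1.69993916e-01  1.15852435e+03]
base [352.3 158. ] [339.7 175. ] [321.9 168.7]
```

```bash
python3 - <<'E'
from h import *
save('wrist','wrist2.png')
im=cv2.imread('pics/side2.png')[100:180,310:370]
cv2.imwrite('pics/c4.png',cv2.convertScaleAbs(cv2.resize(im,None,fx=9,fy=7,interpolation=2),alpha=1.8))
E
```

```text
(no output)
```

View pics/wrist2.png

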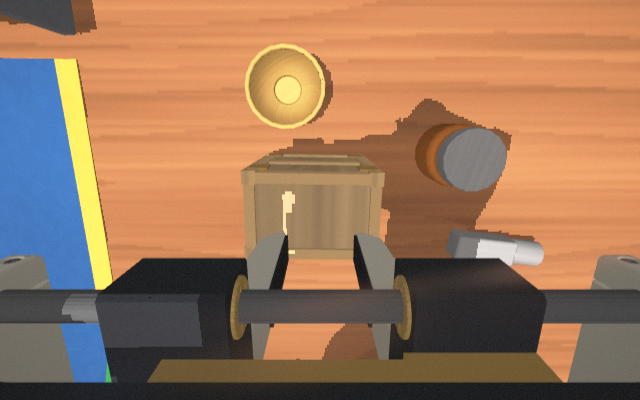

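View pics/c4.png

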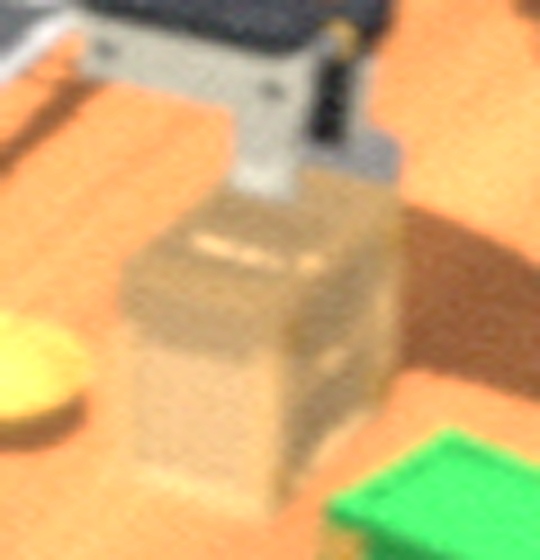

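```bash
python3 - <<'E'
from h import *
for z in (87,110,125): print(z,proj('side',(709,-243,z)),proj('side',(709,-295,z)))
m=bot.camera_model('wrist');H=np.linalg.inv(m['hand_eye']);f=200/np.tan(np.radians(m['fovy']/2))
for z in (0,-20,-40):
  c=H@[18,0,z,1]; print(z,f*c[0]/c[2]+m['cx'],f*c[1]/c[2]+m['cy'])
s=bot.get_state()
# crate top corners in wrist view: (245,172..182)
for p in [(244,184),(383,184),(247,257)]: print([onz('wrist',*p,z,s) for z in (100,120)])
E
```

```text
87 [308.7 137.4] [316.9 128.2]
110 [308.7 131.1] [317. 122.]
125 [308.7 126.9] [317.  117.8]
0 347.9497170564258 225.21300930666206
-20 350.7361675971248 236.0415310804562
-40 354.13913526483276 249.26592137451436
[array([ 643.1, -221.3,  100. ]), array([ 647.1, -226.2,  120. ])]
[array([ 643.1, -317.6,  100. ]), array([ 647.1, -313.5,  120. ])]
[array([ 588.5, -220.2,  100. ]), array([ 597.5, -225.2,  120. ])]
```

The wrist picture shows the crate still upright, top face at (245–383, 172–255), with the fingers over its near edge. They passed over the top. The fingertips seem to sit about 25 mm higher than the reported TCP suggests. I'll go back behind the crate, stop, and measure the fingertip height.

```bash
python3 -m jog '[0.6,0,-30,-5,0,0,0, 0.6,0,-30,0,0,0,0, 0.6,0,-30,0,0,0,0, 0.6,0,0,0,0,0,0, 0.6,0,0,0,0,0,0]' ; python3 -m jog '[0.6,0,0,20,0,0,0, 0.6,0,0,10,0,0,0, 0.6,0,0,0,0,0,0, 0.6,0,0,0,0,0,0]'; python3 - <<'E'
from h import *
s=bot.get_state();save('side','side3.png');print(s['ee_pos'],s['qd'].round(3))
x,y,z=s['ee_pos']
for d in (0,20,30): print(d,[proj('side',(x+dx,y+dy,z+d)) for dy in (20,36,-20) for dx in (-7,7)])
save('wrist','wrist3.png')
im=cv2.imread('pics/side3.png')[70:170,270:370]
cv2.imwrite('pics/c5.png',cv2.convertScaleAbs(cv2.resize(im,None,fx=6,fy=6,interpolation=2),alpha=1.6))
E
```

```text
time_s: 3.48
ee_pos: [711.2, -274.1, 116.8]
tool_rot: [-2.213, 2.214, -0.013]
ft_force: [-0.5, -0.0, 0.5]
opening: 37.3
time_s: 3.82
ee_pos: [711.7, -272.9, 84.9]
tool_rot: [-2.215, 2.212, -0.012]
ft_force: [-0.4, 0.2, 0.6]
opening: 37.4
[ 711.7209699  -272.94038319   84.89404408] [ 0.003  0.009  0.001  0.012 -0.002 -0.007  0.001]
0 [array([311.6, 136.6]), array([307.5, 135.3]), array([309. , 139.5]), array([304.9, 138.1]), array([317.9, 129.6]), array([313.8, 128.3])]
20 [array([311.6, 131.1]), array([307.4, 129.8]), array([309., 134.]), array([304.8, 132.6]), array([317.9, 124.1]), array([313.8, 122.8])]
30 [array([311.6, 128.4]), array([307.4, 127. ]), array([309. , 131.2]), array([304.7, 129.9]), array([317.9, 121.3]), array([313.8, 120. ])]
```

View pics/c5.png

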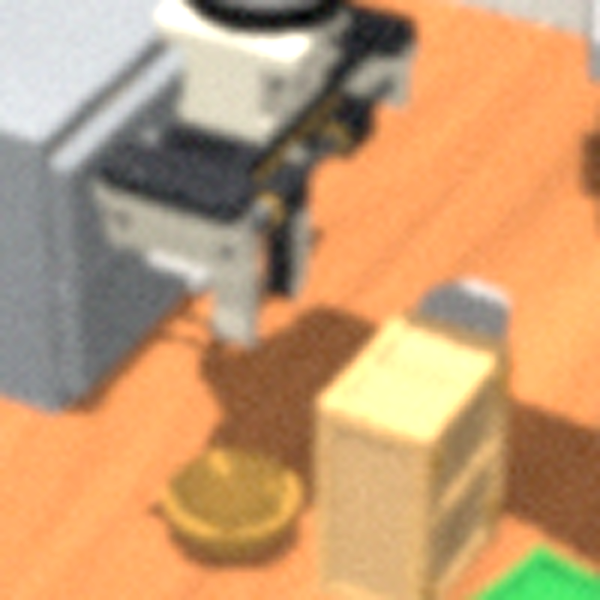

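View pics/wrist3.png

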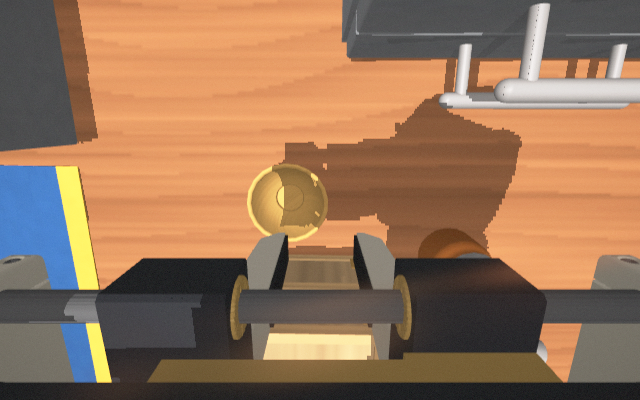

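In the side view the near fingertip ends at about (311,127), which puts the tips roughly 35 mm behind the nominal TCP. The wrist view agrees, with the tips at row 235 instead of 225. I'll go down to TCP z≈50, which clears the dish either way.

```bash
python3 -m jog '[0.6,0,0,20,0,0,0, 0.6,0,8,12,0,0,0, 0.6,0,8,2,0,0,0, 0.6,0,0,0,0,0,0]'; python3 -m jog '[0.6,0,10,0,0,0,0, 0.6,0,10,0,0,0,0, 0.6,0,10,0,0,0,0, 0.6,0,10,0,0,0,0]'
```

```text
time_s: 4.25
ee_pos: [697.5, -274.5, 54.7]
tool_rot: [-2.212, 2.211, -0.022]
ft_force: [0.9, -0.4, -0.6]
opening: 37.4
time_s: 4.58
ee_pos: [659.0, -275.0, 57.8]
tool_rot: [-2.21, 2.208, -0.031]
ft_force: [1.5, 0.4, 1.2]
opening: 37.2
```

```bash
python3 -m jog '[0.6,0,10,0,0,0,0, 0.6,0,10,0,0,0,0]'; python3 - <<'E'
from h import *
im=save('side','side4.png')[70:190,270:390]
cv2.imwrite('pics/c6.png',cv2.resize(im,None,fx=5,fy=5,interpolation=2)[:,:,::-1])
E
```

```text
time_s: 4.75
ee_pos: [638.9, -275.5, 59.2]
tool_rot: [-2.208, 2.207, -0.037]
ft_force: [1.4, 0.8, 1.5]
opening: 37.3
```

View pics/c6.png

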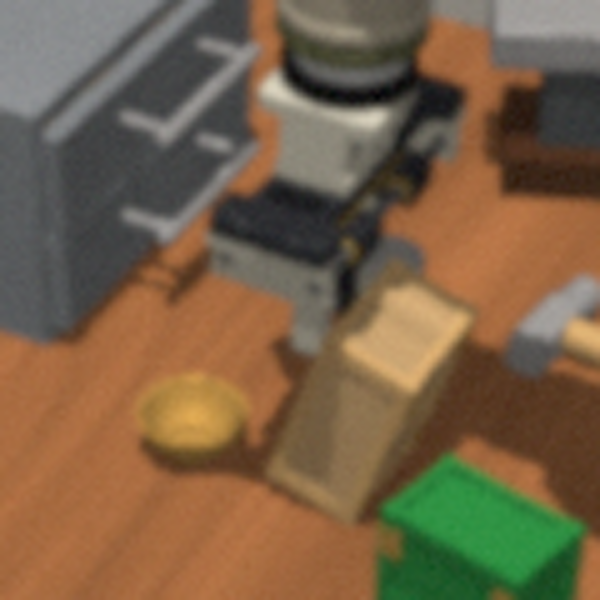

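The crate is now tipping about its near edge (tilt about 0.35 rad), so I keep pushing.

```bash
python3 -m jog '[0.6,0,10,-3,0,0,0, 0.6,0,10,-3,0,0,0, 0.6,0,8,-3,0,0,0, 0.6,0,0,-3,0,0,0, 0.6,0,-25,-10,0,0,0]';python3 -m jog '[0.6,0,-20,-30,0,0,0, 0.6,0,0,-40,0,0,0,0.6,0,0,-40,0,0,0,0.6,0,0,-20,0,0,0]'; python3 - <<'E'
from h import *
im=save('side','side5.png'); save('wrist','wrist5.png')
E
```

```text
time_s: 5.22
ee_pos: [621.9, -276.7, 79.9]
tool_rot: [-2.208, 2.218, -0.021]
ft_force: [-0.5, 0.1, 0.5]
opening: 37.2
time_s: 5.55
ee_pos: [642.3, -274.6, 211.6]
tool_rot: [-2.212, 2.217, -0.011]
ft_force: [1.6, -0.2, 0.8]
opening: 37.0
```

View pics/side5.png

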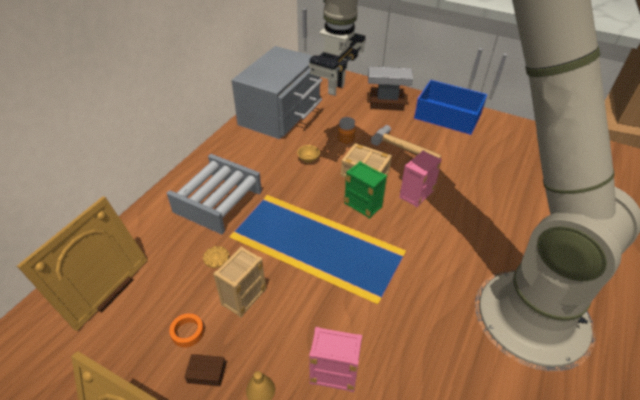

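View pics/wrist5.png

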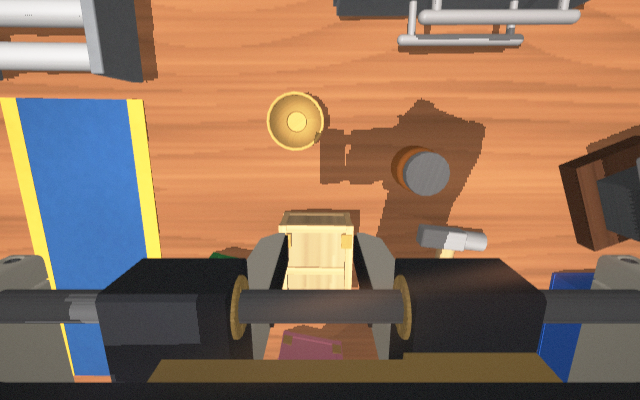

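The right crate is lying at (366,162) in the side view. Moving on to the left crate.

```bash
python3 -m jog '[0.6,-40,-5,0,0,0,0.02, 0.6,-40,-5,0,0,0,0.02, 0.6,-40,-5,0,0,0,0.02, 0.6,-40,-5,0,0,0,0.02, 0.6,-40,-5,0,0,0,0]';python3 -m jog '[0.6,-40,-3,0,0,0,0, 0.6,-40,-3,0,0,0,0, 0.6,-40,-3,0,0,0,0, 0.6,-40,-3,0,0,0,0, 0.6,-40,-3,0,0,0,0]';python3 -m jog '[0.6,-40,-3,0,0,0,0, 0.6,-40,-3,0,0,0,0, 0.6,-40,-3,0,0,0,0, 0.6,0,0,0,0,0,0]'; python3 -c "
from h import *
s=bot.get_state();print(R.from_rotvec(s['tool_rot']).as_matrix().round(3), s['joints'].round(2))"
```

```text
time_s: 6.07
ee_pos: [674.7, -85.0, 210.8]
tool_rot: [-2.096, 2.333, -0.02]
ft_force: [0.9, -0.1, 0.1]
opening: 37.4
time_s: 6.48
ee_pos: [709.1, 120.8, 205.5]
tool_rot: [-2.098, 2.337, -0.016]
ft_force: [0.2, 0.5, -0.0]
opening: 37.5
time_s: 6.82
ee_pos: [727.6, 256.1, 199.4]
tool_rot: [2.11, -2.325, 0.004]
ft_force: [-1.1, 1.6, -0.2]
opening: 37.1
[[-0.096 -0.995  0.001]
 [-0.995  0.096 -0.003]
 [ 0.003 -0.001 -1.   ]] [-0.47  0.65  0.09  1.47 -0.06  1.03 -2.03]
```

```bash
python3 -m jog '[0.6,-3,0,38,0,0,0, 0.6,0,6,38,0,0,0, 0.6,0,6,38,0,0,0, 0.6,0,8,22,0,0,0, 0.6,0,8,0,0,0,0]';python3 -m jog '[0.6,0,10,0,0,0,0, 0.6,0,10,0,0,0,0]'
```

```text
time_s: 7.23
ee_pos: [699.3, 267.3, 56.5]
tool_rot: [-2.121, 2.317, -0.004]
ft_force: [-1.0, -0.2, -0.0]
opening: 37.4
time_s: 7.4
ee_pos: [676.7, 268.0, 53.8]
tool_rot: [2.117, -2.314, 0.001]
ft_force: [0.8, -0.2, 0.0]
opening: 37.1
```

```bash
python3 -m jog '[0.6,7,10,0,0,0,0, 0.6,2,10,0,0,0,0, 0.6,1,10,0,0,0,0, 0.6,1,10,0,0,0,0, 0.6,1,10,0,0,0,0]';python3 -m jog '[0.6,1,10,-3,0,0,0]'; python3 - <<'E'
from h import *
im=save('side','side6.png')[200:340,150:310]
cv2.imwrite('pics/c7.png',cv2.resize(im,None,fx=4,fy=4,interpolation=2)[:,:,::-1])
E
```

```text
time_s: 7.82
ee_pos: [625.3, 260.9, 59.7]
tool_rot: [-2.118, 2.316, -0.005]
ft_force: [2.0, -0.0, 1.7]
opening: 37.4
time_s: 7.9
ee_pos: [614.7, 260.9, 63.4]
tool_rot: [-2.117, 2.316, -0.006]
ft_force: [0.2, 0.1, 0.7]
opening: 37.1
```

View pics/c7.png

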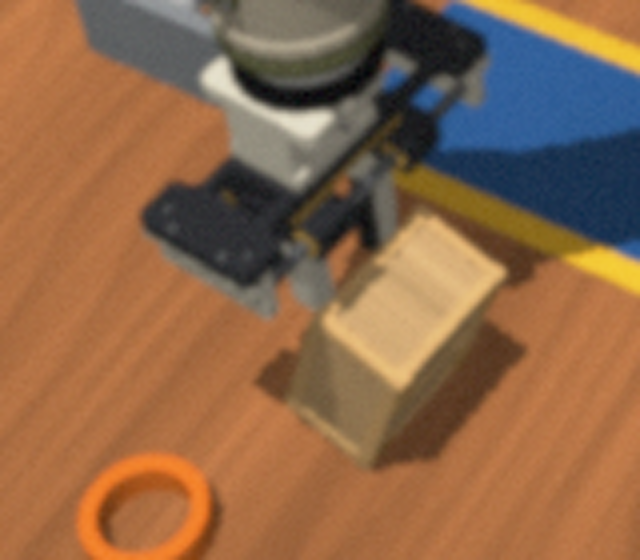

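It's tipping well, so I finish the push, back off and rise.

```bash
python3 -m jog '[0.6,1,10,-3,0,0,0, 0.6,1,10,-3,0,0,0, 0.6,0,10,-3,0,0,0, 0.6,0,0,-3,0,0,0, 0.6,0,-25,-10,0,0,0]';python3 -m jog '[0.6,0,-35,-20,0,0,0, 0.6,0,-25,-30,0,0,0,0.6,0,-10,-40,0,0,0,0.6,0,0,-40,0,0,0]'; python3 -m jog '[0.6,0,0,0,0,0,0]'; python3 - <<'E'
from h import *
s=bot.get_state();print(s['ee_pos'])
im=save('side','side7.png'); save('wrist','wrist7.png');save('top','top7.png')
E
```

```text
time_s: 8.37
ee_pos: [597.8, 260.9, 86.9]
tool_rot: [2.124, -2.31, -0.003]
ft_force: [0.9, 0.5, -0.7]
opening: 37.2
time_s: 8.7
ee_pos: [669.3, 252.9, 214.7]
tool_rot: [2.117, -2.3, -0.006]
ft_force: [0.0, 0.0, -0.6]
opening: 37.0
time_s: 8.78
ee_pos: [673.9, 253.6, 222.9]
tool_rot: [2.122, -2.309, -0.0]
ft_force: [1.5, -0.6, 0.4]
opening: 37.2
[673.87932678 253.63521711 222.86282081]
```

View pics/side7.png

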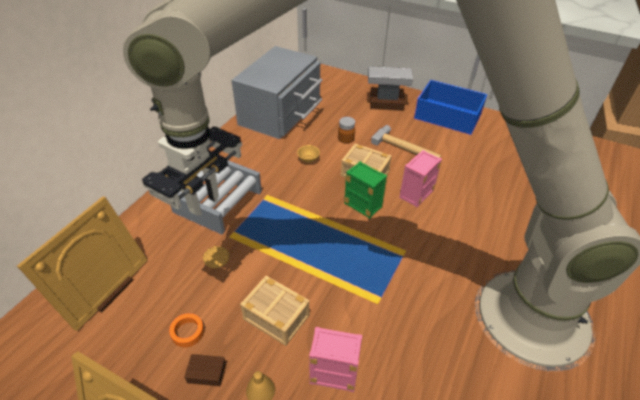

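View pics/wrist7.png

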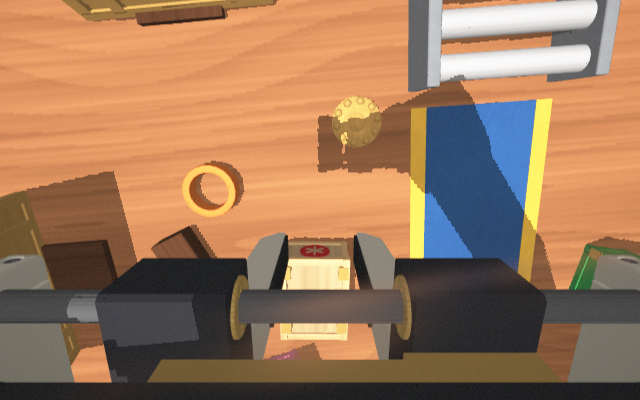

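View pics/top7.png

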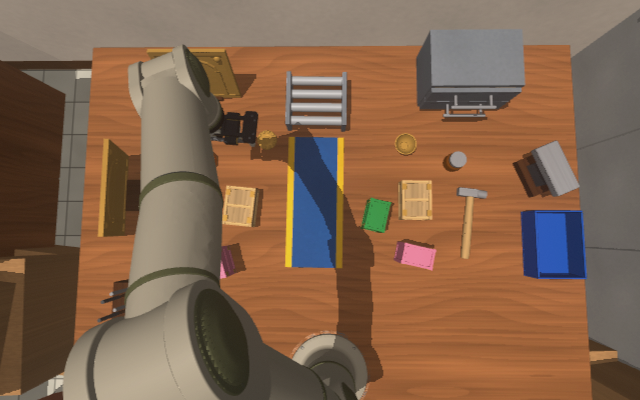

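The stamp shows on the left crate's bottom (wrist view, red disc at (315,251)), so crate_a is the left one. Both crates are lying. I'll measure their corners in the top view.

```bash
python3 - <<'E'
from h import *
t=cv2.imread('pics/top7.png')
cv2.imwrite('pics/c8.png',np.hstack([cv2.resize(t[175:235,215:270],None,fx=6,fy=6,interpolation=2),cv2.resize(t[175:235,390:445],None,fx=6,fy=6,interpolation=2)]))
E
```

```text
(no output)
```

View pics/c8.png

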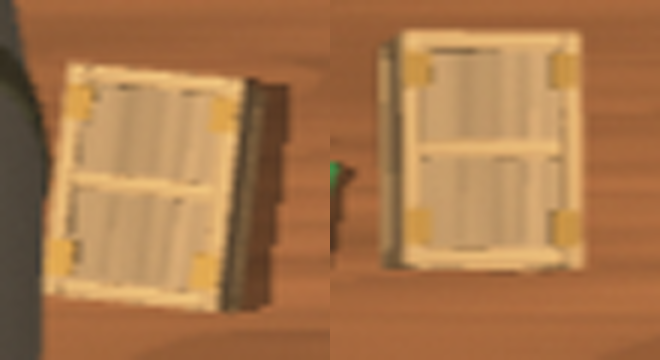

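```bash
python3 - <<'E'
from h import *
L=[(68,64),(245,80),(220,308),(45,293)]; Rr=[(400,32),(578,33),(583,267),(404,266)]
for q,ox,o in [(L,0,215),(Rr,330,390)]:
    w=np.array([onz('top',o+(x-ox)/6,175+y/6,60) for x,y in q]); print(w[:,:2].tolist(),w.mean(0),np.linalg.norm(np.diff(w,axis=0),axis=1).round(0)); f=(w[0]+w[1])/2;n=(w[2]+w[3])/2;print('far',f,'near',n,np.arctan2(*(f-n)[1::-1]))
E
```

```text
[[574.5, 312.6], [566.3, 221.4], [450.0, 231.7], [457.3, 321.0]] [512.025 271.675  60.   ] [ 92. 117.  90.]
far [570.4 267.   60. ] near [453.65 276.35  60.  ] -0.07991509354365468
[[591.5, -225.0], [591.1, -315.2], [472.3, -314.8], [472.6, -225.0]] [ 531.875 -270.      60.   ] [ 90. 119.  90.]
far [ 591.3 -270.1   60. ] near [ 472.45 -269.9    60.  ] -0.0016827918486673644
```

Both crates measure 90×118 mm on top, as they should. crate_b's axis is at y≈−270, well outside the lane. Now I turn the tool so the jaws lie along world x, to push crate_a square.

```bash
python3 -m jog '[0.4,0,0,0,0,0,-0.12, 0.4,0,0,0,0,0,-0.12, 0.4,0,0,0,0,0,-0.12, 0.4,0,0,0,0,0,-0.12, 0.4,0,0,0,0,0,-0.12]';python3 -m jog '[0.4,0,0,0,0,0,-0.12, 0.4,0,0,0,0,0,-0.12, 0.4,0,0,0,0,0,-0.12, 0.4,0,0,0,0,0,-0.12, 0.4,0,0,0,0,0,-0.12]';python3 -m jog '[0.4,0,0,0,0,0,-0.12, 0.4,0,0,0,0,0,-0.12, 0.4,0,0,0,0,0,-0.12, 0.4,0,0,0,0,0,-0.12]';python3 -c "
from h import *
s=bot.get_state();print(R.from_rotvec(s['tool_rot']).as_matrix().round(3), s['joints'].round(2))"
```

```text
time_s: 9.35
ee_pos: [662.4, 253.1, 205.9]
tool_rot: [2.71, -1.539, -0.027]
ft_force: [-0.2, -0.5, 0.4]
opening: 55.7
time_s: 9.77
ee_pos: [654.8, 252.8, 195.3]
tool_rot: [3.049, -0.631, -0.061]
ft_force: [-0.0, -0.2, -0.7]
opening: 55.8
time_s: 10.1
ee_pos: [648.7, 252.5, 186.9]
tool_rot: [3.116, 0.143, -0.09]
ft_force: [0.6, 0.4, -0.4]
opening: 55.7
[[ 0.994  0.092 -0.057]
 [ 0.091 -0.996 -0.023]
 [-0.059  0.018 -0.998]] [-0.22  0.61 -0.38  1.59  0.24  1.04 -0.58]
```

```bash
cat >> h.py <<'E'
def need(target,yaw):
    s=bot.get_state(); A=R.from_rotvec(s['tool_rot'])
    T=R.from_euler('z',yaw)*R.from_matrix(np.diag([1.,-1,-1]))
    print('pos',s['ee_pos'].round(1),'turn',(A.inv()*T).as_rotvec().round(3),'shift',A.inv().apply(np.array(target)-s['ee_pos']).round(1),'F',s['ft_force'].round(1))
E
python3 -c "
from h import *
need((515,360,180),-0.01)"
```

```text
pos [648.7 252.5 186.9] turn [0.021 0.058 0.102] shift [-122.7 -119.5   12. ] F [ 0.6  0.4 -0.4]
```

```bash
python3 -m jog '[0.4,0,0,0,0.021,0.058,0.10, 0.4,-27,-27,0,0,0,0, 0.4,-27,-27,0,0,0,0, 0.4,-27,-27,0,0,0,0, 0.4,-27,-27,0,0,0,0]';python3 -m jog '[0.4,-15,-12,0,0,0,0,0.4,0,0,0,0,0,0]'; python3 -c "
from h import *
need((515,360,80),-0.01)"
```

```text
time_s: 10.52
ee_pos: [538.2, 350.9, 175.0]
tool_rot: [3.132, -0.018, -0.017]
ft_force: [-0.3, 1.0, 0.0]
opening: 55.6
time_s: 10.68
ee_pos: [512.6, 369.8, 172.0]
tool_rot: [3.132, 0.001, -0.03]
ft_force: [-0.9, 0.7, -0.2]
opening: 56.1
pos [512.6 369.8 172. ] turn [0.009 0.019 0.011] shift [ 4.2  9.  92.1] F [-0.9  0.7 -0.2]
```

```bash
python3 -m jog '[0.4,4,12,35,0.009,0.019,-0.01, 0.4,0,5,35,0,0,0, 0.4,0,0,35,0,0,0, 0.4,0,0,30,0,0,0, 0.4,0,0,0,0,0,0]'; python3 - <<'E'
from h import *
save('side','side9.png');need((515,350,10),-0.01)
im=cv2.imread('pics/side9.png')[200:380,180:400]
cv2.imwrite('pics/c9.png',cv2.resize(im,None,fx=3,fy=3,interpolation=2))
s=bot.get_state()['ee_pos']
for d in (0,20,35): print([proj('side',(s[0]+dx,s[1]+7,s[2]+d)) for dx in (-45,45)])
E
```

```text
time_s: 11.1
ee_pos: [512.7, 351.4, 29.7]
tool_rot: [3.141, 0.029, -0.004]
ft_force: [-0.4, -0.5, -0.2]
opening: 55.8
pos [513.5 351.9  32. ] turn [0.    0.001 0.028] shift [ 1.5  1.9 22. ] F [-0.5  0.   0.4]
[array([271.6, 349.5]), array([235.3, 330.9])]
[array([271. , 344.7]), array([234.2, 325.9])]
[array([270.5, 341. ]), array([233.4, 322.2])]
```

View pics/c9.png

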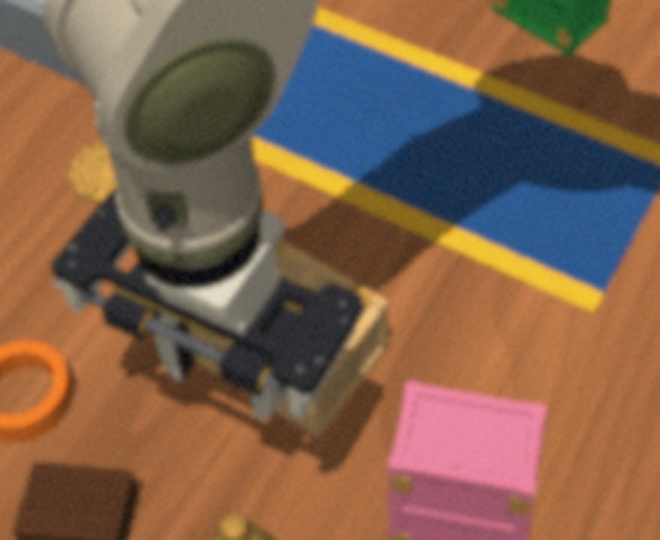

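```bash
python3 -m jog '[0.4,0,0,12,0,0,0.02, 0.4,0,0,10,0,0,0, 0.4,0,0,5,0,0,0,0.4,0,0,0,0,0,0]'; python3 - <<'E'
from h import *
need((515,300,0),-0.01)
save('side','side10.png')
im=cv2.imread('pics/side10.png')[240:380,200:340]
cv2.imwrite('pics/c10.png',cv2.resize(im,None,fx=4,fy=4,interpolation=2))
E
```

```text
time_s: 11.48
ee_pos: [515.8, 352.1, 6.0]
tool_rot: [-3.14, 0.008, -0.002]
ft_force: [-0.7, 0.1, -0.1]
opening: 56.2
pos [515.8 352.1   6. ] turn [-0.002 -0.001  0.005] shift [-0.5 52.1  5.9] F [-0.7  0.1 -0.1]
```

View pics/c10.png

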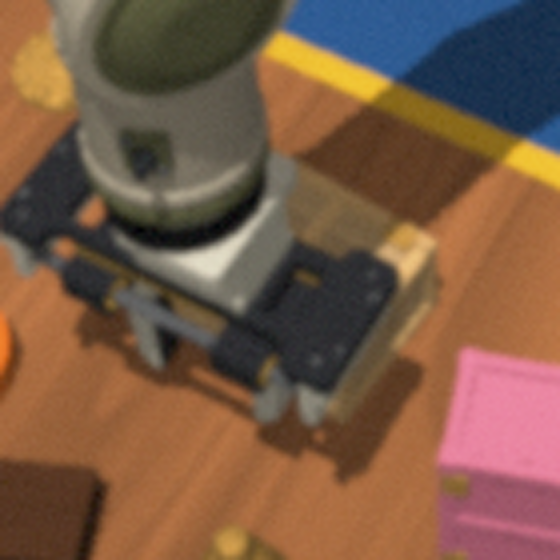

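The fingertips are at z≈35–40 and clear of everything. I start the sideways push.

```bash
python3 -m jog '[0.4,0,12,5,0,0,0, 0.4,0,12,2,0,0,0, 0.4,0,10,0,0,0,0,0.4,0,12,0,0,0,0,0.4,0,12,0,0,0,0]';python3 -m jog '[0.4,0,12,0,0,0,0,0.4,0,12,0,0,0,0]'; python3 - <<'E'
from h import *
need((515,200,0),-0.01)
save('side','side11.png')
E
```

```text
time_s: 11.95
ee_pos: [516.7, 294.1, 1.6]
tool_rot: [-3.133, 0.003, -0.01]
ft_force: [-0.1, 1.1, -0.3]
opening: 55.7
time_s: 12.12
ee_pos: [517.0, 266.7, 1.8]
tool_rot: [-3.133, 0.004, -0.011]
ft_force: [0.3, 1.2, -0.4]
opening: 55.8
pos [517.  266.7   1.8] turn [-0.008 -0.007  0.007] shift [-1.8 66.7  1.3] F [ 0.3  1.2 -0.4]
```

View pics/side11.png

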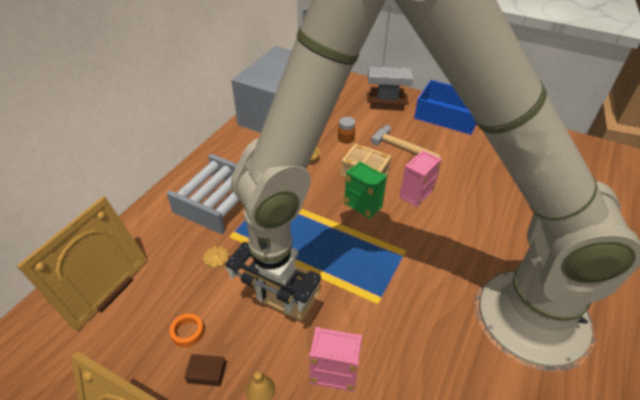

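```bash
python3 -m jog '[0.4,0,12,0,0,0,0, 0.4,0,12,0,0,0,0, 0.4,0,12,0,0,0,0,0.4,0,12,0,0,0,0,0.4,0,12,0,0,0,0]';python3 -m jog '[0.4,0,12,0,0,0,0,0.4,0,12,0,0,0,0,0.4,0,12,0,0,0,0,0.4,0,0,0,0,0,0]'; python3 - <<'E'
from h import *
need((515,95,0),-0.01)
save('side','side12.png');save('top','top12.png')
a=cv2.imread('pics/side12.png')[180:340,200:420];b=cv2.imread('pics/top12.png')[120:280,200:420]
cv2.imwrite('pics/c12.png',cv2.resize(np.vstack([a,b]),None,fx=1.85,fy=1.85))
E
```

```text
time_s: 12.58
ee_pos: [517.4, 200.5, 1.9]
tool_rot: [-3.133, 0.006, -0.013]
ft_force: [0.8, 2.1, 0.8]
opening: 56.1
time_s: 12.92
ee_pos: [517.2, 157.6, 1.7]
tool_rot: [-3.134, 0.01, -0.012]
ft_force: [-0.4, -0.1, -1.1]
opening: 55.8
pos [517.2 157.6   1.7] turn [-0.008 -0.008  0.004] shift [-1.8 62.6  1.2] F [-0.4 -0.1 -1.1]
```

View pics/c12.png

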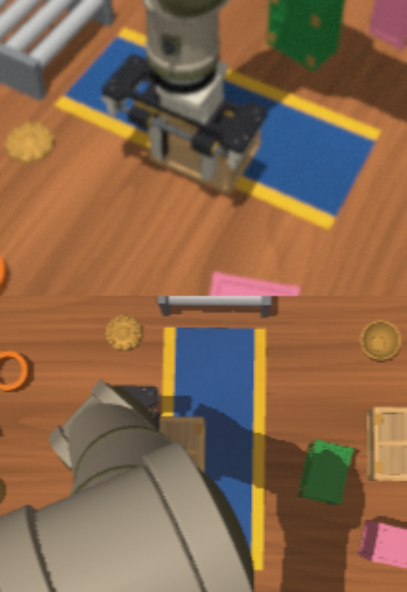

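```bash
python3 - <<'E'
from h import *
t=cv2.imread('pics/top12.png')[170:240,270:340];cv2.imwrite('pics/c13.png',cv2.convertScaleAbs(cv2.resize(t,None,fx=8,fy=8,interpolation=2),alpha=1.6))
E
```

```text
(no output)
```

View pics/c13.png

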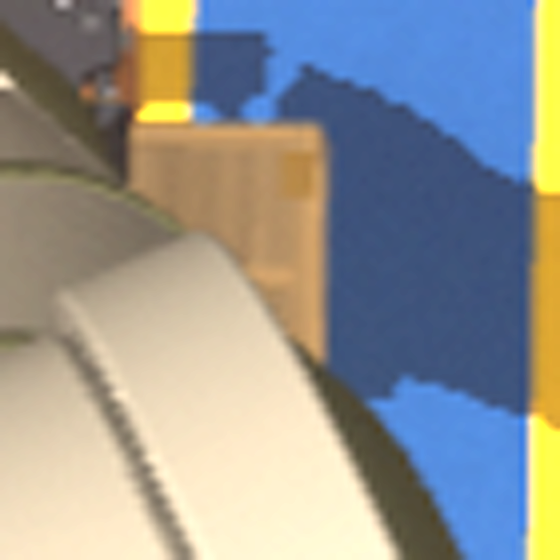

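```bash
python3 - <<'E'
from h import *
print(onz('top',270+327/8,170+126/8,60),onz('top',270+326/8,170+350/8,60))
im=cv2.imread('pics/top0.png');hsv=cv2.cvtColor(im,cv2.COLOR_BGR2HSV)
b=cv2.inRange(hsv,(100,100,50),(125,255,255))
for r in (150,180,200,230,255):
    c=np.where(b[r,280:350])[0]+280; l,rr=onz('top',c[0]-.5,r,0),onz('top',c[-1]+.5,r,0); print(l,rr,(l+rr)/2)
E
```

```text
[574.5  52.4  60. ] [488.7  52.3  60. ]
[699.6 106.2   0. ] [699.5 -27.5   0. ] [699.55  39.35   0.  ]
[600.8 108.5   0. ] [600.9 -24.2   0. ] [600.85  42.15   0.  ]
[535.8 111.    0. ] [536.  -24.2   0. ] [535.9  43.4   0. ]
[439.5 113.2   0. ] [440.  -24.2   0. ] [439.75  44.5    0.  ]
[360.4 112.3   0. ] [361. -21.   0.] [360.7   45.65   0.  ]
```

crate_a is square (both side-edge points at y=52), with its centre at y≈97. The lane centre there is y≈43, so 54 mm remain.

```bash
python3 -m jog '[0.4,0,12,0,0,0,0, 0.4,0,12,0,0,0,0, 0.4,0,10,0,0,0,0.01,0.4,0,6,0,0,0,0,0.4,0,0,0,0,0,0]'; python3 - <<'E'
from h import *
need((515,104,0),-0.015)
save('top','top14.png')
t=cv2.imread('pics/top14.png')[170:240,270:340];cv2.imwrite('pics/c14.png',cv2.convertScaleAbs(cv2.resize(t,None,fx=8,fy=8,interpolation=2),alpha=1.6))
E
```

```text
time_s: 13.43
ee_pos: [518.2, 121.5, 1.7]
tool_rot: [-3.128, 0.017, -0.017]
ft_force: [-0.2, 0.9, 0.6]
opening: 55.9
pos [518.2 121.5   1.7] turn [-0.014 -0.011  0.004] shift [-3.  17.6  1.4] F [-0.2  0.9  0.6]
```

View pics/c14.png

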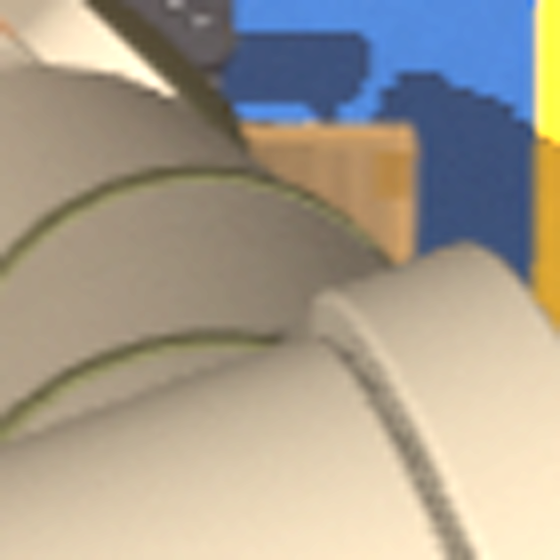

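```bash
python3 -m jog '[0.4,0,10,0,0,0,0, 0.4,0,8,0,0,0,0, 0.4,0,0,0,0,0,0]'; python3 -c "
from h import *
need((515,104,0),-0.015)"
```

```text
time_s: 13.73
ee_pos: [518.0, 104.2, 1.5]
tool_rot: [-3.127, 0.014, -0.018]
ft_force: [-1.0, 0.5, -0.1]
opening: 56.1
pos [518.  104.2   1.5] turn [-0.015 -0.011  0.006] shift [-3.1  0.2  1.4] F [-1.   0.5 -0.1]
```

Now I retreat in +y, rise, and swing clear for a check.

```bash
python3 -m jog '[0.4,0,-15,0,0,0,0, 0.4,0,-30,0,0,0,0, 0.4,0,-30,-10,0,0,0,0.4,0,-30,-40,0,0,0,0.4,0,-20,-40,0,0,0]';python3 -m jog '[0.4,0,-30,-30,0,0,0, 0.4,0,-40,-10,0,0,0, 0.4,0,-40,0,0,0,0,0.4,0,-40,0,0,0,0,0.4,0,-20,0,0,0,0]'; python3 -m jog '[0.4,0,0,0,0,0,0, 0.4,0,0,0,0,0,0]';python3 - <<'E'
from h import *
save('top','top15.png');save('side','side15.png')
E
```

```text
time_s: 14.15
ee_pos: [513.8, 216.3, 81.5]
tool_rot: [-3.141, 0.034, 0.01]
ft_force: [0.6, -0.4, -0.7]
opening: 55.9
time_s: 14.57
ee_pos: [519.4, 390.4, 131.1]
tool_rot: [-3.14, 0.043, 0.001]
ft_force: [0.1, 0.5, -0.2]
opening: 55.8
time_s: 14.73
ee_pos: [517.4, 396.1, 130.7]
tool_rot: [-3.139, 0.034, 0.002]
ft_force: [-0.2, -1.5, 0.0]
opening: 55.4
```

View pics/top15.png

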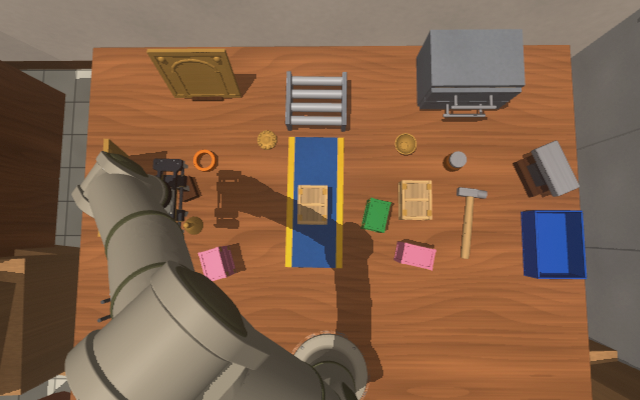

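View pics/side15.png

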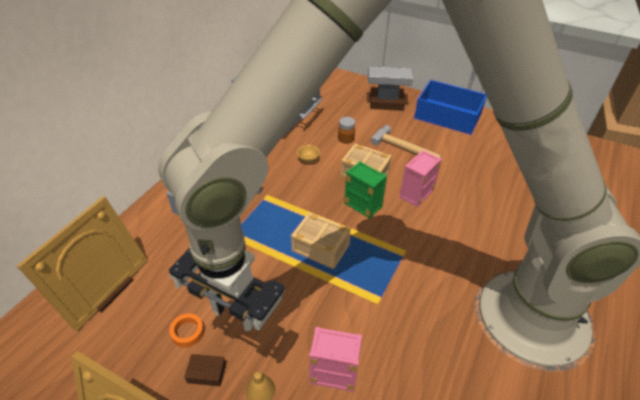

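```bash
python3 - <<'E'
from h import *
t=cv2.imread('pics/top15.png')[175:235,283:348];cv2.imwrite('pics/c15.png',cv2.resize(t,None,fx=9,fy=9,interpolation=2))
E
```

```text
(no output)
```

View pics/c15.png

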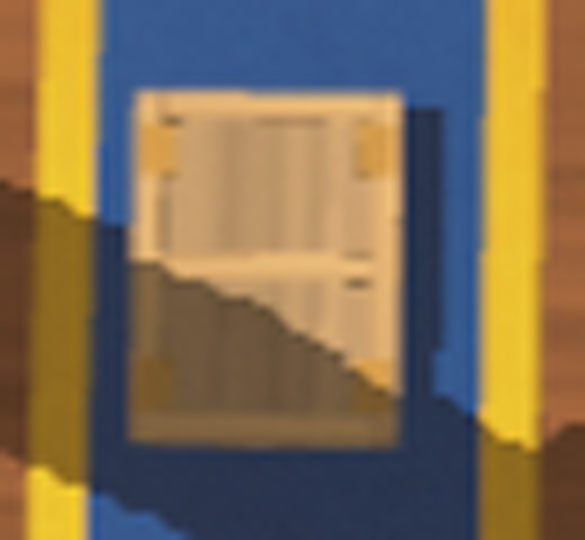

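```bash
python3 - <<'E'
from h import *
q=[(134,91),(403,92),(401,446),(128,442)]
w=np.array([onz('top',283+x/9,175+y/9,60) for x,y in q]);print(w[:,:2].tolist())
f=(w[0]+w[1])/2;n=(w[2]+w[3])/2
for p in (f,n): print(p, 'off lane', p[1]-(43.5-0.015*(p[0]-530)))
print(bot.get_state()['ee_pos'],bot.get_state()['qd'].round(3))
E
```

```text
[[576.4, 92.3], [576.2, 0.6], [456.1, 1.1], [457.2, 93.1]]
[576.3   46.45  60.  ] off lane 3.6444999999999936
[456.65  47.1   60.  ] off lane 2.4997499999999917
[517.66017283 394.5673555  130.63811057] [ 0.019 -0.007  0.013  0.012  0.004  0.     0.   ]
```

```bash
python3 -m jog '[0.4,0,0,-30,0,0,0, 0.4,0,0,0,0,0,0, 0.4,0,0,0,0,0,0]'; python3 -c "
from station import bot
print(bot.close_job())"
```

```text
time_s: 15.08
ee_pos: [518.1, 387.3, 159.6]
tool_rot: [3.137, -0.045, -0.008]
ft_force: [0.5, -1.0, -0.7]
opening: 55.6
the job is handed in; nothing more can be done
None
```

I tipped both crates towards the robot with the half-closed fingers. The stamp turned out to be on the left crate, and I pushed that one sideways into the dispatch lane and handed in at about 15 s. No verdict came back.

- **Stamped crate:** in the last top view it lies flat with both end centres about 3–4 mm from the lane's centre line. It is parallel to the lane within 0.02 rad and spans x from 456 to 576 mm.
- **Other crate:** it lies flat with its axis at y ≈ −270 mm, about 310 mm from the centre line.
- **Other objects:** everything else looked unmoved in the last pictures, judged by eye. The wrist force never read more than a few newtons, and the gripper was clear of everything at hand-in.

**Failed or disagreed:** my first pass at the right crate went over its top without moving it. In both the side and wrist views the fingertips looked about 35 mm shorter than the stated TCP, so I pushed 35–40 mm lower from then on. I did not find the reason for this mismatch.

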